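# Lock the bench shaker's platform with its spring clip

### The job

The round platform of the bench shaker is no longer locked: its spring clip lies loose on the desk. Pick up the clip and push it sideways, mouth first, into the groove of the shaker's spindle, under the spindle's head, until it snaps past its two bumps and sits fully home against the shaft, lying level. Work gently, never jamming the clip hard against the shaker, let go of it, and do not disturb the marker pen or the dropper bottle.

Things in the scene. Friction and masses are not known exactly. Their poses are not given: they have to be found in the camera images.
- shaker: bench shaker fixed on the desk: white box 150 x 150 x 48 mm, a knob on its front, carrying a round aluminium platform (124 mm across, 8 mm thick) with a steel spindle in its middle. Origin: under the box's centre, on the spindle's axis, desk height; x to its back, z up. The platform stands on shims of unknown thickness: its top face is 66 to 86 mm above the desk, not measured; feel for it.
- shaker_axis (a point): point on the spindle's axis 80 mm above the desk; axes as shaker. The spindle: directly above the platform's top face a groove of 14 mm diameter, 8.5 mm high, then a head of 22 mm diameter whose top is 26 mm above the platform's face. The groove's middle is up to 10 mm above or below this point, as the shims have it.
- clip: loose spring clip, about 75 g: a flat dark steel fork 6 mm thick, 60 mm long, 31 mm wide at its tips, with an upright grey grip on its back end. Lies flat on the desk, grip up. Origin: on its underside, below the eye; x along the fork out of its mouth, z up.
- clip_eye (a point): the clip's eye, 3 mm above its underside: the shaft's axis passes here when the clip is home. Axes as clip. Along x from here: back edge -41 mm, bottom of the fork (meets the 14 mm shaft when home) -7 mm, centres of two round bumps on the arms +5.5 mm (passage there only 11 mm wide), tips of the arms about +19 mm (mouth there about 24 mm wide inside).
- clip_grip (a point): centre of the clip's upright grip: a block 24 mm long (clip x), 11 mm thick (clip y), reaching from 6 to 42 mm above the clip's underside. This point is 30 mm behind the eye (clip x = -30 mm) and 26 mm above the underside. Axes as clip.
- clip_left (a joint): spring hinge of the clip's arm on its +y side: 0 rad at rest, grows as the arm is pressed outwards (about 0.07 rad as its bump passes the shaft). The bumps meet the shaft when the eye is about 11 mm short of the spindle's axis, pass it at 5.5 mm short; pushing past them takes roughly 5 to 12 N, after which the force falls until the fork's bottom meets the shaft.
- clip_right (a joint): the same for the arm on the clip's -y side
- marker_mid (a point): middle of a loose black marker pen, 138 mm long (along its y), 11 mm thick, lying on the desk
- dropper_mid (a point): middle (half-way up) of a loose white dropper bottle, 26 mm across and 62 mm high, standing on the desk
Things that resemble listed ones, but are neither listed nor needed, are in the scene too. Of the things that look like the clip, take the one that is farthest to the robot's right at the start.

How it is judged:
On the way:
1. the clip is lifted clear of the desk (height (world z) of clip_eye above 0.05 m), for 0.2 s.
At the end, for the whole second after the job is handed in: the clip sits in the spindle's groove, fully home: its eye within 2.5 mm of the spindle's axis, level within 0.12 rad, at the groove's height (-12.5 to +13 mm of shaker_axis, which covers all shims), released and at rest (horizontal distance between clip_eye and shaker_axis below 0.0025 m and z of clip_eye in the frame of shaker_axis between -0.0125 and 0.013 m and angle between clip_eye's own z axis and vertical below 0.12 rad and linear speed of clip below 0.01 m/s and contact force between the fingers and clip below 0.05 N); the robot touches nothing.
It fails at once if the clip is jammed against the shaker with more than 30 N (contact force between clip and shaker above 30 N).
It fails at once if the marker pen is pushed away (more than 40 mm) (distance of marker_mid from where it was at the start of the episode above 0.04 m).
It fails at once if the dropper bottle is pushed away (more than 40 mm) or tipped (distance of dropper_mid from where it was at the start of the episode above 0.04 m or angle between dropper_mid's own z axis and vertical above 0.6 rad).
It also fails if it takes over 51 s, if anything falls off the work surface, if the arm or the gripper's body presses on something with over 40 N, if the wrist force passes 120 N, or if a joint passes its speed limit or range.

### The arm

A 7-joint arm with a two-finger parallel gripper is mounted at the origin on a cart in front of the work surface, level with it; the furniture and walls round the work are solid. World frame = base frame: x ahead of the robot, y to its left, z up, the work surface at z = 0. Lengths are in m, angles in rad, forces in N, time in s.
With the tool pointing down it reaches from about 0.375 to 0.925 m from the base axis. Payload 3.1 kg.
Tool frame: the origin (TCP) lies on the centre line of the jaws, within the pads' length; the fingertips stand 17 mm ahead of it and the grasp point (between the pads) lies 2 mm behind it (ctrl.finger_overhang is the distance from the TCP to the fingertips, in m); z points along the fingers, y is the direction in which the jaws open and shut (so a half turn about z gives the same grasp; the last joint's range is limited). The gripper opens to 85 mm and grips with 20 to 120 N. Pads are 22 mm wide; open, the fingers measure 114 mm over their backs; the gripper's body (76 mm by 85 mm) begins 54 mm behind the grasp point. The pads swing forward as they close: fully open they stand 13 mm farther back than shut.
Start: joints at [-1.428, 0.383, 0.044, 1.598, -0.018, 1.161, -0.05], TCP at [0.155, 0.631, 0.248] pointing down, gripper open.
Joint ranges: [-2.61, 2.61], [-0.41, 2.15], [-1.48, 1.57], [0, 2.5], [-1.57, 4.71], [0.05, 1.97], [-2.85, 2.85]. Speed limits (rad/s): [2.79, 2.79, 3.14, 3.14, 3.14, 3.14, 3.14].

### API

Orientations are given as a unit quaternion [x, y, z, w].
In Python, from cell import get_obs, vision, workorder, ctrl gives the robot as it stands.
- The arm moves only by the tool drive_tool, never from a script. Its argument "increments" is a list of rows, each an object of numbers: "dx", "dy", "dz": the shift along the world's x, y, z in cm; "wx", "wy", "wz": the turn, a rotation vector about the world's x, y, z in rad. A call has 1 to 10 rows; each row shifts and turns the commanded pose from where the row before left it; what a row does not reach is not made up. A row lasts 1/12 s, in which the tool goes at most 41.7 mm and 7.16 degrees, less where a joint would pass 70% of its speed; a pose out of reach is approached as far as the arm can. A call is refused whole if a number of a shift passes 4.17 or a number of a turn 0.125, either way. A call with a gripper value outside its range is refused whole. "jaw" is the opening, from 0 (shut) to 1 (fully open), set as the call begins (left out, the last holds). The fingers move at their own pace and stop on an object; "newtons" is the grip in N (left out, the last holds). Time passes only in rows, so rows that do not move let the fingers close. It gives the time, the measured TCP pose, the force and the opening at its end, in the units of the state.
- get_obs(): the state, without advancing time (a new reading comes with each control period).
- vision.camera(name): name is "scene" or "top" or "wrist"; returns a dict with "frame" (420x560x3 uint8, red, green, blue), "intrinsics" (3x3 intrinsics, pixels), "k1" (the pictures are not rectified: a ray, as slopes to the right and down, at radius r is drawn at 1 + k1 r^2 times it, then the intrinsics apply), "eye" and "rotation" of the camera in the world; the wrist camera has in their place "T_tool_cam" (4x4, takes a point from camera to tool coordinates, whose origin is the TCP and whose axes are the flange's). Camera axes: x right, y down, z forward; pixel columns grow to the right and rows downward; lengths in m; the calibration is good to about 2 mm. A picture is of the moment at which its call begins: read the wrist's pose just before it. There is no depth.
- workorder.finish_job(): hands the job in, once; it reports no verdict.
The state is a dict: "clock": time; "joint_positions": joint angles; "qd": joint speeds; "joint_torque": joint torques, N m; "tcp_pos": TCP position; "tcp_rot": TCP orientation; "contact_force": force on the tool from outside, world axes, zero at the start; "wrist_torque": the same for the moment, N m; "width": finger opening in m.
Only numpy, scipy, OpenCV 4.12 (cv2) and the standard library are available. Lean on these libraries where they do the work, as an engineer would, in place of code of your own. Each camera call takes 0.05 s, during which the arm holds its last target.

## Working session

There is one attempt and no reset: what is moved stays moved. The work goes in short steps, Python scripts to look and compute and a tool call to move; the robot and the scene stay as the last step left them, time stands still between calls to the robot, and variables do not carry over. Pictures are saved under pics/ and viewed, and the job is handed in when it is done.

Besides the shell and the picture viewer there is one more tool, called after "Call:" as name([rows], argument=value, ...), one row to a line, values as JSON. drive_tool: Moves the arm, as the interface text tells. Its arguments: {"type":"object","properties":{"increments":{"type":"array","items":{"type":"object","properties":{"dx":{"type":"number"},"dy":{"type":"number"},"dz":{"type":"number"},"wx":{"type":"number"},"wy":{"type":"number"},"wz":{"type":"number"}}}},"jaw":{"type":"number"},"newtons":{"type":"number"}},"required":["increments"]}

```bash
mkdir -p pics; ls
python3 - <<'E'
from cell import get_obs, vision, workorder, ctrl
import cv2
print(get_obs()); print([a for a in dir(ctrl) if a[0]!='_'], ctrl.finger_overhang)
for n in ("scene","top","wrist"):
    c=vision.camera(n); cv2.imwrite(f"pics/{n}0.png",c["frame"][:,:,::-1]); print({k:v for k,v in c.items() if k!="frame"})
E
```

```text
pics
{'clock': 0.0, 'joint_positions': array([-1.42778873,  0.38381382,  0.04388095,  1.59956411, -0.01786895,
        1.16119912, -0.04987725]), 'qd': array([-0.00182729,  0.00074489, -0.00144141, -0.00016126,  0.00100409,
        0.00133947, -0.0006991 ]), 'joint_torque': array([-8.47611009e-04, -4.33456922e+01,  1.02391597e+00, -2.49517304e+01,
        1.05915772e-02,  1.12321074e-02, -8.58752259e-06]), 'tcp_pos': array([0.154844  , 0.63037107, 0.24690611]), 'tcp_rot': array([ 1.20077513e-01,  9.92763674e-01, -1.29427573e-03, -6.38728710e-05]), 'contact_force': array([ 0.95656747, -0.92003033,  1.08761872]), 'wrist_torque': array([0.01686006, 0.04692084, 0.02416316]), 'width': 0.08575622122007333}
['Unreachable', 'finger_overhang'] 0.017
{'intrinsics': array([[482.330844  ,   0.        , 279.9935808 ],
       [  0.        , 482.330844  , 205.51752867],
       [  0.        ,   0.        ,   1.        ]]), 'k1': -0.0035839507950347427, 'eye': array([-0.17618263,  0.71207058,  0.60757853]), 'rotation': array([-0.33705804,  0.78962896, -0.47405621,  0.19531691])}
{'intrinsics': array(
[... 153 characters left out ...]
: 0.03797444200101045, 'eye': array([0.27669148, 0.00839647, 1.24212373]), 'rotation': array([-0.67538269,  0.73053809, -0.07265521,  0.0699538 ])}
{'intrinsics': array([[292.57579623,   0.        , 276.85441311],
       [  0.        , 292.57579623, 209.29750684],
       [  0.        ,   0.        ,   1.        ]]), 'k1': -0.0630784194042413, 'T_tool_cam': array([[-7.03956001e-04, -9.51108251e-01, -3.08856924e-01,
         7.91754266e-02],
       [ 9.99999749e-01, -6.46072547e-04, -2.89683954e-04,
        -1.37708886e-03],
       [ 7.59768197e-05, -3.08857051e-01,  9.51108467e-01,
        -1.25845543e-01],
       [ 0.00000000e+00,  0.00000000e+00,  0.00000000e+00,
         1.00000000e+00]])}
```

View pics/scene0.png

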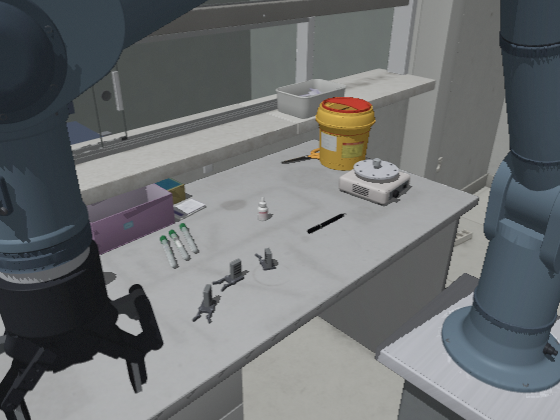

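View pics/top0.png

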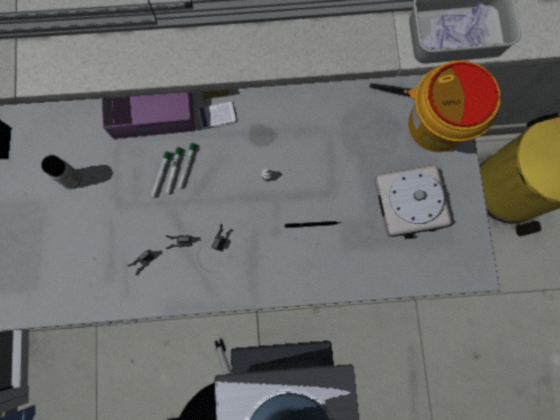

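View pics/wrist0.png

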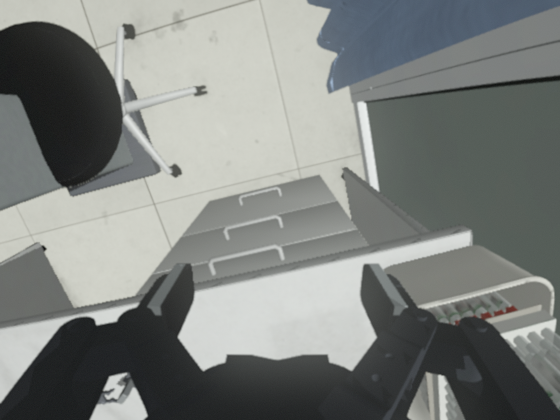

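```bash
cat > h.py <<'E'
from cell import get_obs, vision, workorder, ctrl
import cv2, numpy as np
from scipy.spatial.transform import Rotation as R
def cam(n):
    o=get_obs(); c=vision.camera(n); 
    if n=="wrist":
        T=np.eye(4);T[:3,:3]=R.from_quat(o["tcp_rot"]).as_matrix();T[:3,3]=o["tcp_pos"]
        M=T@c["T_tool_cam"]; c["eye"]=M[:3,3]; c["Rm"]=M[:3,:3]
    else: c["Rm"]=R.from_quat(c["rotation"]).as_matrix()
    return c
def ray(c,u,v):
    K=c["intrinsics"];d=np.array([(u-K[0,2])/K[0,0],(v-K[1,2])/K[1,1]]);s=d.copy()
    for _ in range(20): s=d/(1+c["k1"]*(s@s))
    r=c["Rm"]@np.array([s[0],s[1],1]);return r
def onz(c,u,v,z):
    r=ray(c,u,v);t=(z-c["eye"][2])/r[2];return c["eye"]+t*r
def proj(c,p):
    q=c["Rm"].T@(np.asarray(p)-c["eye"]);s=q[:2]/q[2];s=s*(1+c["k1"]*(s@s));K=c["intrinsics"]
    return K[:2,:2]@s+K[:2,2]
def tri(cs):
    A=np.zeros((3,3));b=np.zeros(3)
    for c,u,v in cs:
        r=ray(c,u,v);r/=np.linalg.norm(r);P=np.eye(3)-np.outer(r,r);A+=P;b+=P@c["eye"]
    return np.linalg.solve(A,b)
def crop(c,name,u0,v0,u1,v1,k):
    im=cv2.resize(c["frame"][v0:v1,u0:u1,::-1],None,fx=k,fy=k,interpolation=cv2.INTER_CUBIC)
    cv2.imwrite(f"pics/{name}.png",im)
E
python3 - <<'E'
from h import *
c=cam("top")
for n,u,v,z in [("clipgrip",222,238,0.03),("clip2",183,241,.03),("dropper",267,175,.06),("penL",286,225,.005),("penR",340,223,.005),("spindle",420,196,.1),("knob",410,235,.03),("bucket",420,140,0.05)]: print(n,onz(c,u,v,z))
crop(c,"t1",120,210,280,280,5); crop(c,"t2",360,150,480,250,6)
c=cam("scene"); crop(c,"s1",180,230,300,330,6);crop(c,"s2",320,140,440,210,6)
E
```

```text
clipgrip [0.4608907  0.12014539 0.03      ]
clip2 [0.46103987 0.21188486 0.03      ]
dropper [0.59734112 0.00308074 0.06      ]
penL [ 0.48413992 -0.03348468  0.005     ]
penR [ 0.4787958 -0.1638399  0.005    ]
spindle [ 0.51047969 -0.33568     0.1       ]
knob [ 0.43344533 -0.3208859   0.03      ]
bucket [ 0.65725818 -0.36898901  0.05      ]
```

View pics/t1.png

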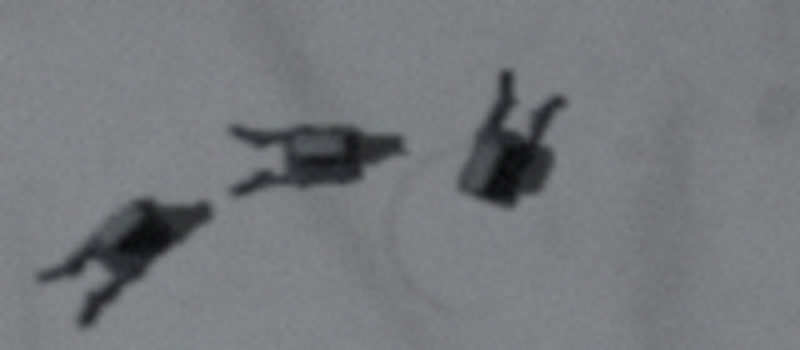

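View pics/t2.png

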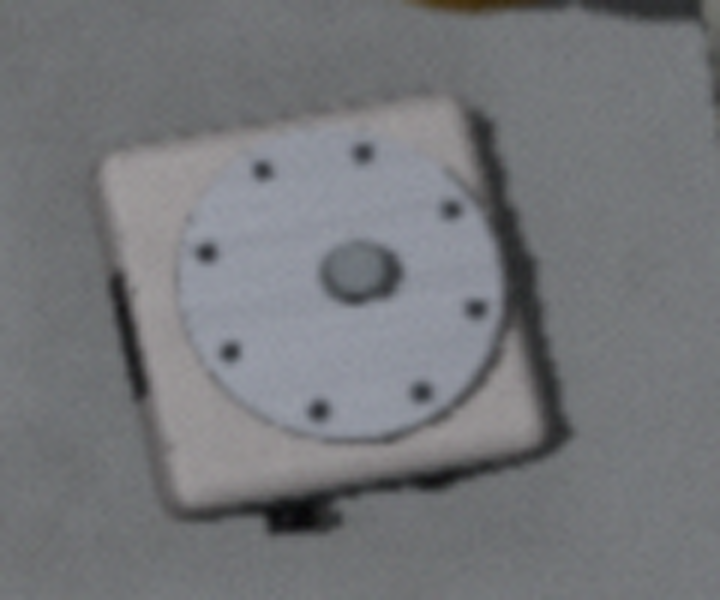

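View pics/s1.png

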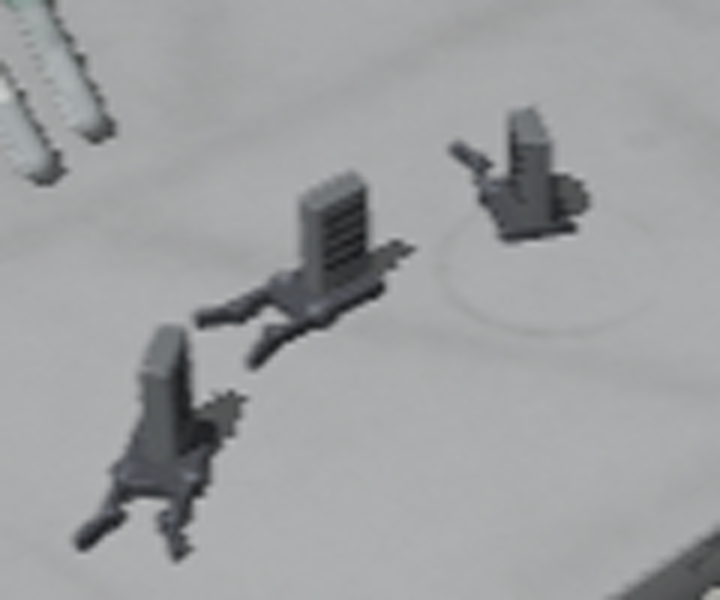

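View pics/s2.png

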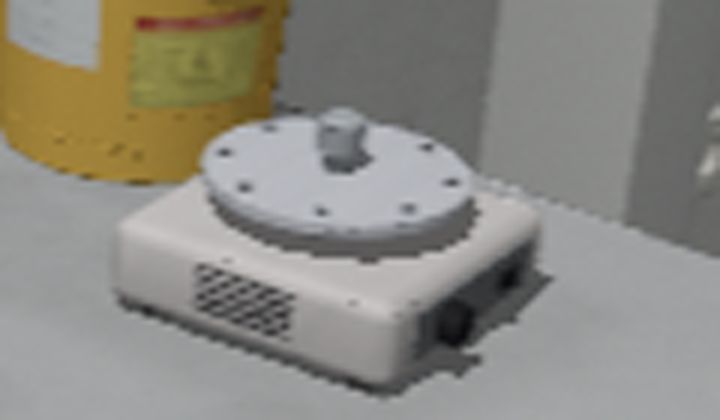

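Call:
drive_tool([
  {"dx":1.0,"dy":-1.8},
  {"dx":2.0,"dy":-3.4},
  {"dx":2.0,"dy":-3.4},
  {"dx":2.0,"dy":-3.5},
  {"dx":2.0,"dy":-3.5},
  {"dx":2.0,"dy":-3.5},
  {"dx":2.0,"dy":-3.5},
  {"dx":2.0,"dy":-3.5},
  {"dx":2.0,"dy":-3.5},
  {"dx":2.0,"dy":-3.5},
])

```text
validation failed for argument at $.in...
```

Call:
drive_tool([
  {"dx":2.0,"dy":-3.5},
  {"dx":2.0,"dy":-3.5},
  {"dx":2.0,"dy":-3.5},
  {"dx":2.0,"dy":-3.5},
  {"dx":2.0,"dy":-3.3},
  {},
])

```text
validation failed for argument at $.in...
```

Run:
```python
from h import *
c=cam("wrist"); cv2.imwrite("pics/w1.png",c["frame"][:,:,::-1]); print(get_obs()["tcp_pos"],get_obs()["clock"],c["eye"])
```

```text
[0.15491277 0.63094811 0.2477541 ] 0.3 [0.07767173 0.64852098 0.37341069]
```

View pics/w1.png

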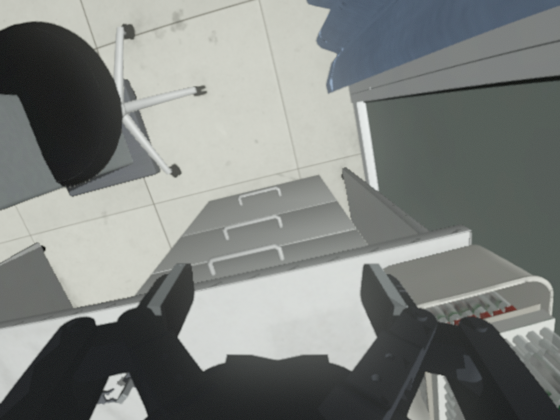

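The arm has not moved because the rows failed validation, so the picture is the same as at the start. I'll retry with every key filled in.

Call:
drive_tool([
  {"dx":1.0,"dy":-1.8,"dz":0,"wx":0,"wy":0,"wz":0},
  {"dx":2.0,"dy":-3.4,"dz":0,"wx":0,"wy":0,"wz":0},
  {"dx":2.0,"dy":-3.4,"dz":0,"wx":0,"wy":0,"wz":0},
  {"dx":2.0,"dy":-3.5,"dz":0,"wx":0,"wy":0,"wz":0},
  {"dx":2.0,"dy":-3.5,"dz":0,"wx":0,"wy":0,"wz":0},
  {"dx":2.0,"dy":-3.5,"dz":0,"wx":0,"wy":0,"wz":0},
  {"dx":2.0,"dy":-3.5,"dz":0,"wx":0,"wy":0,"wz":0},
  {"dx":2.0,"dy":-3.5,"dz":0,"wx":0,"wy":0,"wz":0},
  {"dx":2.0,"dy":-3.5,"dz":0,"wx":0,"wy":0,"wz":0},
  {"dx":2.0,"dy":-3.5,"dz":0,"wx":0,"wy":0,"wz":0},
])

```text
clock: 1.13
tcp_pos: [0.3456, 0.2984, 0.2486]
tcp_rot: [0.12, 0.993, 0.0, 0.0]
contact_force: [0.4, 0.9, -0.0]
width: 0.0852
```

Call:
drive_tool([
  {"dx":2.0,"dy":-3.5,"dz":0,"wx":0,"wy":0,"wz":0},
  {"dx":2.0,"dy":-3.5,"dz":0,"wx":0,"wy":0,"wz":0},
  {"dx":2.0,"dy":-3.5,"dz":0,"wx":0,"wy":0,"wz":0},
  {"dx":2.0,"dy":-3.5,"dz":0,"wx":0,"wy":0,"wz":0},
  {"dx":1.5,"dy":-3.0,"dz":0,"wx":0,"wy":0,"wz":0},
  {"dx":0,"dy":0,"dz":0,"wx":0,"wy":0,"wz":0},
])

```text
clock: 1.63
tcp_pos: [0.4432, 0.1222, 0.2489]
tcp_rot: [0.126, 0.992, -0.001, 0.001]
contact_force: [-0.2, -0.3, -0.8]
width: 0.0854
```

Run:
```python
from h import *
c=cam("wrist"); cv2.imwrite("pics/w2.png",c["frame"][:,:,::-1]); print(get_obs()["tcp_pos"],get_obs()["clock"],c["eye"])
c=cam("top"); crop(c,"t3",180,200,280,270,8)
```

```text
[0.44164725 0.12595155 0.24868178] 1.6833 [0.36587734 0.1410334  0.37454052]
```

View pics/w2.png

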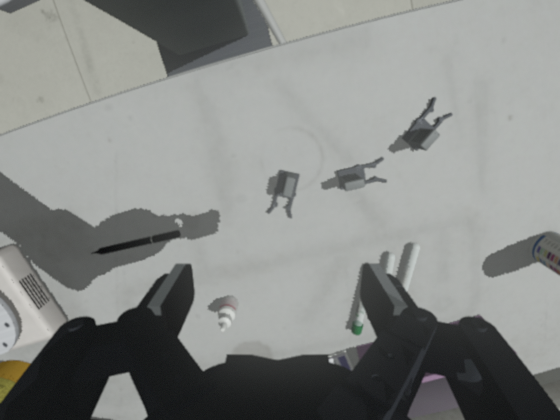

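Run:
```python
from h import *
c=cam("wrist"); crop(c,"w3",246,150,336,225,8)
import pickle; pickle.dump(c,open("w3.pkl","wb"))
```

```text
(no output)
```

View pics/w3.png

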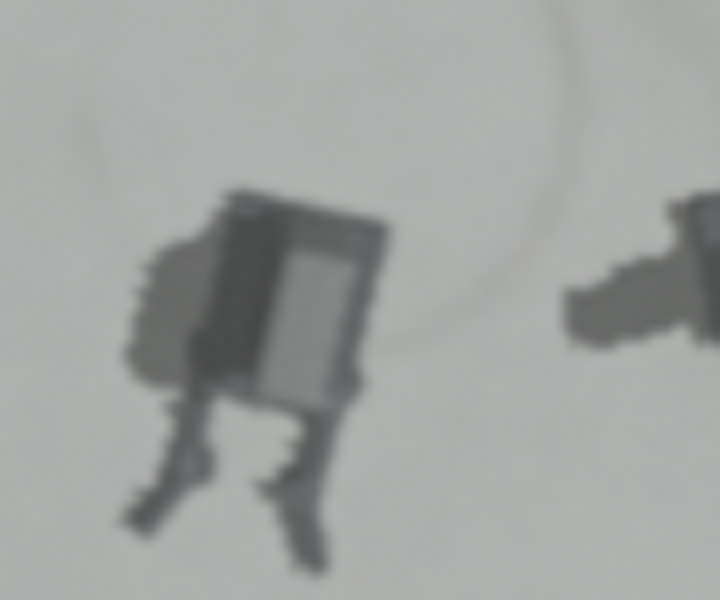

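Run:
```python
from h import *; import pickle
c=pickle.load(open("w3.pkl","rb"))
f=lambda u,v,z:onz(c,246+(u+.5)/8-.5,150+(v+.5)/8-.5,z)
bl,br=f(232,190,.006),f(390,222,.006)
g=[f(*p,.042) for p in [(288,245),(358,258),(325,408),(258,395)]]
tl,tr=f(135,525,.004),f(315,570,.004)
G=sum(g)/4; print("grip",G, "len",np.linalg.norm(g[0]-g[3]),"wid",np.linalg.norm(g[0]-g[1]))
b=(bl+br)/2;t=(tl+tr)/2
for d in (t-b,g[3]-g[0],g[2]-g[1]): print(np.degrees(np.arctan2(d[1],d[0])),np.linalg.norm(d))
print("backedge",b,np.linalg.norm(br-bl),"tips",t, np.linalg.norm(tl-tr))
o=get_obs();print(o["tcp_pos"],o["tcp_rot"]);M=R.from_quat(o["tcp_rot"]).as_matrix();print(M, np.degrees(np.arctan2(-M[1,0],-M[0,0])))
# shaker in top & scene: platform circle centre per height
ct=cam("top");cs=cam("scene")
T=(360+355/6,150+270/6); S=(320+343/6,140+113/6)
print("spindle top tri",tri([(ct,*T),(cs,*S)]))
```

```text
grip [0.44771875 0.13407319 0.042     ] len 0.022979016255595345 wid 0.010337768865717556
-27.474281922127517 0.06023948187478592
-24.942743356664153 0.022979016255595345
-25.50945528582255 0.023105715509794327
backedge [0.43763464 0.13807637 0.006     ] 0.02578403446538269 tips [0.49105073 0.11030018 0.004     ] 0.03126510581601062
[0.4398904  0.13036797 0.24833814] [ 1.20614832e-01  9.92699302e-01  3.67801335e-04 -1.49589981e-04]
[[-9.70904080e-01  2.39468630e-01 -2.08271146e-04]
 [ 2.39468410e-01  9.70903854e-01  7.66317798e-04]
 [ 3.85720331e-04  6.94146716e-04 -9.99999685e-01]] -13.855168668504163
spindle top tri [ 0.51320841 -0.33550541  0.09640075]
```

Call:
drive_tool([
  {"dx":0.2,"dy":0.1,"dz":-1.5,"wx":0,"wy":0,"wz":-0.055},
  {"dx":0.2,"dy":0.1,"dz":-3.5,"wx":0,"wy":0,"wz":-0.055},
  {"dx":0.2,"dy":0.1,"dz":-3.5,"wx":0,"wy":0,"wz":-0.055},
  {"dx":0.2,"dy":0,"dz":-2.5,"wx":0,"wy":0,"wz":-0.053},
  {"dx":0,"dy":0,"dz":-1,"wx":0,"wy":0,"wz":0},
  {"dx":0,"dy":0,"dz":0,"wx":0,"wy":0,"wz":0},
  {"dx":0,"dy":0,"dz":0,"wx":0,"wy":0,"wz":0},
], jaw=0.5)

```text
clock: 2.47
tcp_pos: [0.4478, 0.1342, 0.1285]
tcp_rot: [0.226, 0.974, -0.0, -0.0]
contact_force: [-0.0, -0.4, 0.4]
width: 0.0426
```

Run:
```python
from h import *
c=cam("wrist"); cv2.imwrite("pics/w4.png",c["frame"][:,:,::-1]); print(get_obs()["tcp_pos"],get_obs()["clock"],get_obs()["width"])
import pickle; pickle.dump(c,open("w4.pkl","wb"))
```

```text
[0.44882471 0.13434894 0.12945903] 2.5167 0.04266974207933425
```

View pics/w4.png

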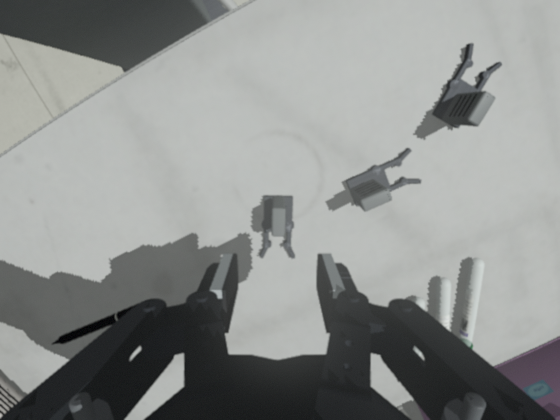

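Run:
```python
from h import *; import pickle
c=pickle.load(open("w4.pkl","rb")); crop(c,"w5",240,185,320,265,8)
```

```text
(no output)
```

View pics/w5.png

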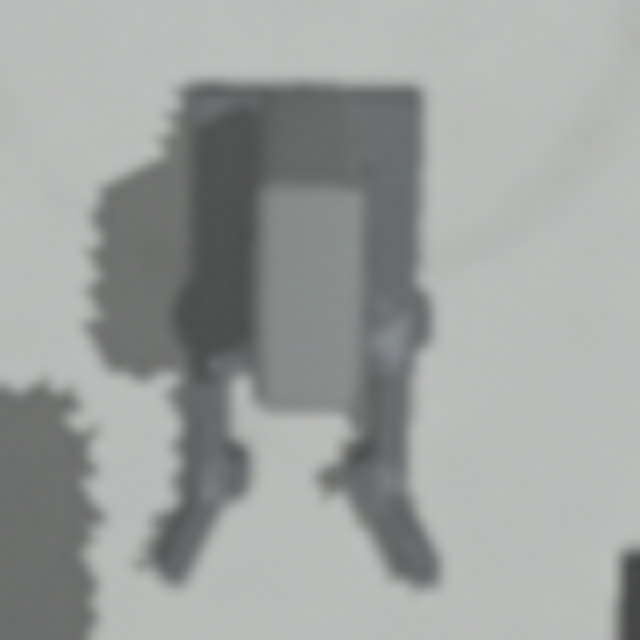

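Run:
```python
from h import *; import pickle
c=pickle.load(open("w4.pkl","rb"))
f=lambda u,v,z:onz(c,240+(u+.5)/8-.5,185+(v+.5)/8-.5,z)
g=[f(*p,.042) for p in [(263,185),(368,185),(358,408),(257,408)]]
bl,br=f(190,88,.006),f(422,90,.006);tl,tr=f(170,582,.004),f(425,582,.004)
G=sum(g)/4;print(G,np.linalg.norm(g[0]-g[3]),np.linalg.norm(g[0]-g[1]))
b=(bl+br)/2;t=(tl+tr)/2
for d in (t-b,g[3]-g[0],g[2]-g[1]): print(np.degrees(np.arctan2(d[1],d[0])),np.linalg.norm(d))
d=br-bl;print("back",np.degrees(np.arctan2(-d[0],d[1])),b)
M=R.from_quat(get_obs()["tcp_rot"]).as_matrix();print(np.degrees(np.arctan2(-M[1,0],-M[0,0])),get_obs()["tcp_pos"])
```

```text
[0.44795492 0.13391634 0.042     ] 0.023014071725460064 0.009997587102976267
-27.033532199629818 0.06133188718444175
-27.889774156357653 0.023014071725460064
-28.062857011153657 0.02301619243055955
back -26.65111276462602 [0.43778086 0.13841588 0.006     ]
-26.150567665426404 [0.44882471 0.13434894 0.12945903]
```

Call:
drive_tool([
  {"dx":0,"dy":0,"dz":-2.5,"wx":0,"wy":0,"wz":-0.015},
  {"dx":0,"dy":0,"dz":-3,"wx":0,"wy":0,"wz":0},
  {"dx":0,"dy":0,"dz":-2.5,"wx":0,"wy":0,"wz":0},
  {"dx":0,"dy":0,"dz":-1.5,"wx":0,"wy":0,"wz":0},
  {"dx":0,"dy":0,"dz":-0.6,"wx":0,"wy":0,"wz":0},
  {"dx":0,"dy":0,"dz":0,"wx":0,"wy":0,"wz":0},
])

```text
clock: 3.02
tcp_pos: [0.4484, 0.1338, 0.0276]
tcp_rot: [0.234, 0.972, 0.0, 0.0]
contact_force: [0.2, -0.5, -0.3]
width: 0.0426
```

Call:
drive_tool([
  {"dx":0,"dy":0,"dz":0,"wx":0,"wy":0,"wz":0},
  {"dx":0,"dy":0,"dz":0,"wx":0,"wy":0,"wz":0},
  {"dx":0,"dy":0,"dz":0,"wx":0,"wy":0,"wz":0},
  {"dx":0,"dy":0,"dz":0,"wx":0,"wy":0,"wz":0},
  {"dx":0,"dy":0,"dz":0,"wx":0,"wy":0,"wz":0},
  {"dx":0,"dy":0,"dz":0,"wx":0,"wy":0,"wz":0},
], jaw=0, newtons=60)

```text
clock: 3.52
tcp_pos: [0.4497, 0.1341, 0.029]
tcp_rot: [0.235, 0.972, 0.001, 0.001]
contact_force: [-1.5, 0.2, 7.1]
width: 0.0104
```

Run:
```python
from h import *
c=cam("wrist"); cv2.imwrite("pics/w6.png",c["frame"][:,:,::-1]); o=get_obs(); print(o["tcp_pos"],o["clock"],o["width"],o["contact_force"])
```

```text
[0.44973723 0.13408205 0.02900448] 3.5667 0.009987868334483339 [-0.86856355 -0.01911016  7.06662618]
```

View pics/w6.png

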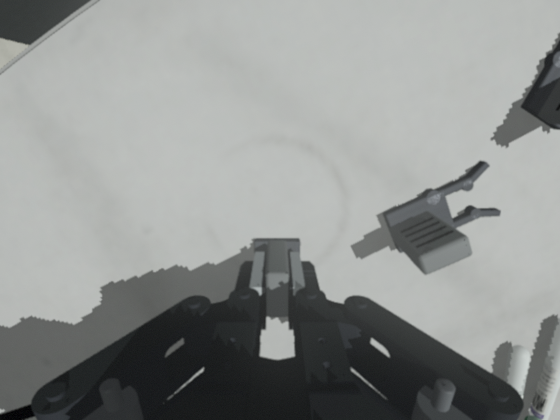

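Call:
drive_tool([
  {"dx":0,"dy":0,"dz":0.5,"wx":0,"wy":0,"wz":0},
  {"dx":0,"dy":0,"dz":1.5,"wx":0,"wy":0,"wz":0},
  {"dx":0,"dy":0,"dz":3,"wx":0,"wy":0,"wz":0},
  {"dx":0,"dy":0,"dz":3.5,"wx":0,"wy":0,"wz":0},
  {"dx":0,"dy":0,"dz":3.5,"wx":0,"wy":0,"wz":0},
  {"dx":0,"dy":-1.2,"dz":3.5,"wx":0,"wy":0,"wz":0},
  {"dx":0.3,"dy":-2.4,"dz":2.5,"wx":0,"wy":0,"wz":0},
  {"dx":0.3,"dy":-3.4,"dz":2,"wx":0,"wy":0,"wz":0},
  {"dx":0.4,"dy":-3.5,"dz":2,"wx":0,"wy":0,"wz":0},
  {"dx":0.4,"dy":-3.5,"dz":1,"wx":0,"wy":0,"wz":0},
])

```text
clock: 4.4
tcp_pos: [0.4628, -0.0081, 0.2602]
tcp_rot: [0.234, 0.972, 0.002, 0.002]
contact_force: [2.1, 0.7, -0.4]
width: 0.0102
```

Call:
drive_tool([
  {"dx":0.4,"dy":-3.5,"dz":0.5,"wx":0,"wy":0,"wz":0},
  {"dx":0.4,"dy":-3.5,"dz":0,"wx":0,"wy":0,"wz":0},
  {"dx":0.4,"dy":-3.5,"dz":0,"wx":0,"wy":0,"wz":0},
  {"dx":0.4,"dy":-3.5,"dz":0,"wx":0,"wy":0,"wz":0},
  {"dx":0.4,"dy":-3.5,"dz":0,"wx":0,"wy":0,"wz":0},
  {"dx":0.4,"dy":-3.5,"dz":0,"wx":0,"wy":0,"wz":0},
  {"dx":0.4,"dy":-3.5,"dz":0,"wx":0,"wy":0,"wz":0},
  {"dx":0.4,"dy":-3.4,"dz":0,"wx":0,"wy":0,"wz":0},
  {"dx":0.4,"dy":-2.5,"dz":0,"wx":0,"wy":0,"wz":0},
  {"dx":0.2,"dy":-1.5,"dz":0,"wx":0,"wy":0,"wz":0},
])

```text
clock: 5.23
tcp_pos: [0.4986, -0.3296, 0.2624]
tcp_rot: [0.237, 0.972, -0.001, -0.0]
contact_force: [-0.5, -0.5, -1.7]
width: 0.0102
```

Call:
drive_tool([
  {"dx":0,"dy":0,"dz":0,"wx":0,"wy":0,"wz":0},
  {"dx":0,"dy":0,"dz":0,"wx":0,"wy":0,"wz":0},
  {"dx":0,"dy":0,"dz":0,"wx":0,"wy":0,"wz":0},
])

```text
clock: 5.48
tcp_pos: [0.4999, -0.3242, 0.2619]
tcp_rot: [0.234, 0.972, 0.001, -0.001]
contact_force: [-0.1, -0.1, -0.8]
width: 0.0099
```

Run:
```python
from h import *
import pickle
c=cam("wrist"); cv2.imwrite("pics/w7.png",c["frame"][:,:,::-1]); o=get_obs(); print(o["tcp_pos"],o["tcp_rot"],o["clock"],o["width"],o["contact_force"])
pickle.dump(c,open("w7.pkl","wb"))
```

```text
[ 0.50015611 -0.32374785  0.2619166 ] [ 2.33688719e-01  9.72310898e-01  9.56615010e-04 -4.29929356e-04] 5.5333 0.010419956994929449 [ 0.53693223  0.49950586 -1.53979749]
```

View pics/w7.png

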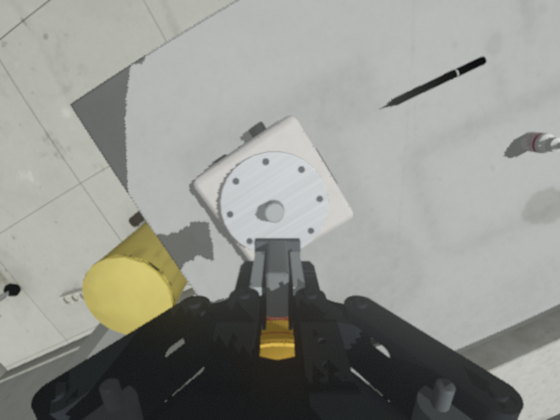

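Run:
```python
from h import *; import pickle
c=pickle.load(open("w7.pkl","rb")); crop(c,"w8",180,110,360,245,4);crop(c,"w9",250,190,310,245,10)
```

```text
(no output)
```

View pics/w8.png

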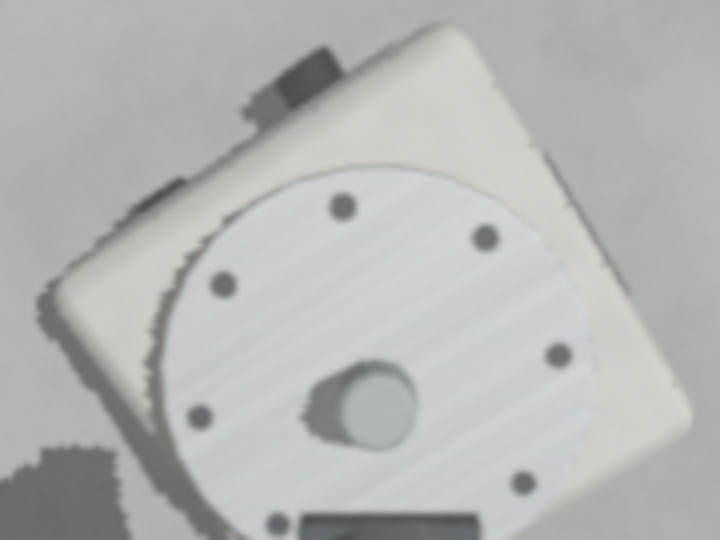

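View pics/w9.png

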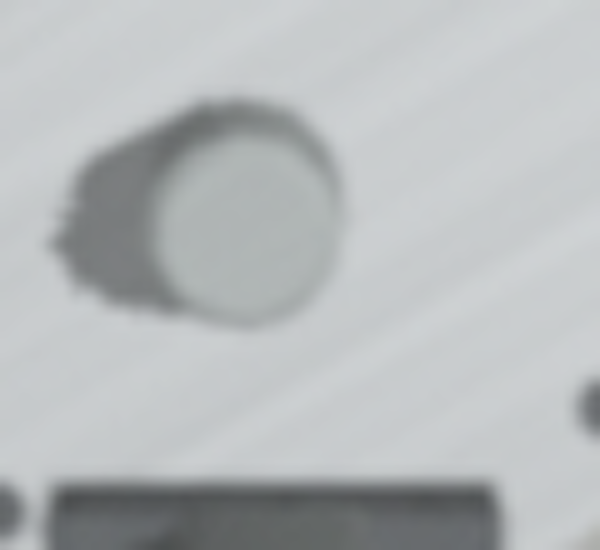

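Run:
```python
from h import *; import pickle
w=pickle.load(open("w7.pkl","rb"));ct=cam("top");cs=cam("scene")
q=lambda u,v,k,u0,v0:(u0+(u+.5)/k-.5,v0+(v+.5)/k-.5)
W=q(247,231,10,250,190);T=q(354,270,6,360,150);S=q(343,115,6,320,140)
print("all",tri([(w,*W),(ct,*T),(cs,*S)]),"wt",tri([(w,*W),(ct,*T)]),"ws",tri([(w,*W),(cs,*S)]),"ts",tri([(ct,*T),(cs,*S)]))
# head rim diameter -> height
for z in (.092,.1,.105,.112): 
  a=onz(w,*q(153,231,10,250,190),z);b=onz(w,*q(342,231,10,250,190),z);print(z,onz(w,*W,z),np.linalg.norm(a-b))
# box/platform holes: opposite pairs midpoints
H=[(343,207),(485,238),(558,355),(523,483),(277,525),(200,418),(223,285)]
for z in (.066,.076,.086):
  P=[onz(w,*q(*h,4,180,110),z) for h in H]
  # order: 0,1,2,3,(missing),4,5,6 => opp: 0-? idx ring [0,1,2,3,m,4,5,6]: 0-m,1-4,2-5,3-6
  mids=[(P[a]+P[b])/2 for a,b in((1,4),(2,5),(3,6))]
  rad=[np.linalg.norm(P[a]-P[b])/2 for a,b in((1,4),(2,5),(3,6))]
  L=onz(w,*q(162,385,4,180,110),z);Rr=onz(w,*q(592,360,4,180,110),z)
  print(z,np.mean(mids,0),rad,"platdia~",np.linalg.norm(L-Rr))
```

```text
all [ 0.51476286 -0.33557436  0.09603687] wt [ 0.5176879  -0.33780091  0.08541032] ws [ 0.51507468 -0.33671488  0.09575572] ts [ 0.51403396 -0.33433348  0.09674799]
0.092 [ 0.51645096 -0.33718448  0.092     ] 0.02016041791658745
0.1 [ 0.51408969 -0.33590165  0.1       ] 0.0196152675254976
0.105 [ 0.5126139  -0.33509989  0.105     ] 0.019274548531066516
0.112 [ 0.51054779 -0.33397741  0.112     ] 0.01879754193886287
0.066 [ 0.51712431 -0.33818592  0.066     ] [np.float64(0.052724641574100846), np.float64(0.05253274053397293), np.float64(0.05250266264392385)] platdia~ 0.12389952354340605
0.076 [ 0.51439025 -0.33668081  0.076     ] [np.float64(0.051086472823555516), np.float64(0.05090053420019796), np.float64(0.05087139083825741)] platdia~ 0.12004993212625042
0.086 [ 0.51165618 -0.33517569  0.086     ] [np.float64(0.049448304073010124), np.float64(0.04926832786642302), np.float64(0.04924011903259094)] platdia~ 0.11620034070909474
```

Run:
```python
from h import *; import pickle
w=pickle.load(open("w7.pkl","rb"))
q=lambda u,v,k,u0,v0:(u0+(u+.5)/k-.5,v0+(v+.5)/k-.5)
tcp=np.array([ 0.50015611,-0.32374785,0.2619166]); M=R.from_quat([ 2.33688719e-01,9.72310898e-01,9.56615e-04,-4.299e-04]).as_matrix()
for dz in (.025,.023,.021):
  a=onz(w,*q(48,485,10,250,190),tcp[2]-dz);b=onz(w,*q(497,485,10,250,190),tcp[2]-dz)
  print(dz,M.T@(a-tcp),M.T@(b-tcp))
print(np.degrees(np.arctan2(-M[1,0],-M[0,0])))
o=get_obs();print(o["tcp_pos"],o["clock"])
```

```text
0.025 [ 0.01301653 -0.01456569  0.02499259] [0.01295683 0.01060024 0.02503427]
0.023 [ 0.01388934 -0.01439625  0.02299398] [0.01383042 0.01043621 0.02303511]
0.021 [ 0.01476214 -0.01422682  0.02099538] [0.01470402 0.01027218 0.02103596]
-27.02863386354001
[ 0.50043421 -0.32371071  0.26211027] 5.6333
```

Call:
drive_tool([
  {"dx":-1.5,"dy":0.7,"dz":0,"wx":0,"wy":0,"wz":0},
  {"dx":-1.5,"dy":0.7,"dz":-1,"wx":0,"wy":0,"wz":0},
  {"dx":-1.0,"dy":0.45,"dz":-2,"wx":0,"wy":0,"wz":0},
  {"dx":-0.5,"dy":0.2,"dz":-3,"wx":0,"wy":0,"wz":0},
  {"dx":0,"dy":0,"dz":-3,"wx":0,"wy":0,"wz":0},
  {"dx":0,"dy":0,"dz":-2.5,"wx":0,"wy":0,"wz":0},
  {"dx":0,"dy":0,"dz":-1.5,"wx":0,"wy":0,"wz":0},
  {"dx":0,"dy":0,"dz":-0.7,"wx":0,"wy":0,"wz":0},
  {"dx":0,"dy":0,"dz":0,"wx":0,"wy":0,"wz":0},
  {"dx":0,"dy":0,"dz":0,"wx":0,"wy":0,"wz":0},
])

```text
clock: 6.47
tcp_pos: [0.4556, -0.305, 0.1258]
tcp_rot: [0.234, 0.972, -0.0, 0.0]
contact_force: [0.0, -1.1, -1.3]
width: 0.0105
```

Run:
```python
from h import *
import pickle
o=get_obs();print(o["tcp_pos"],o["tcp_rot"],o["clock"],o["width"],o["contact_force"])
c=cam("scene"); crop(c,"s3",330,130,430,205,8)
c=cam("top"); crop(c,"t4",370,155,470,230,8)
```

```text
[ 0.45557168 -0.30496867  0.12581873] [ 2.34188917e-01  9.72191057e-01 -1.95695954e-05  3.16892360e-04] 6.4667 0.010529729227743041 [ 0.02784845 -1.06133296 -1.26714438]
```

View pics/s3.png

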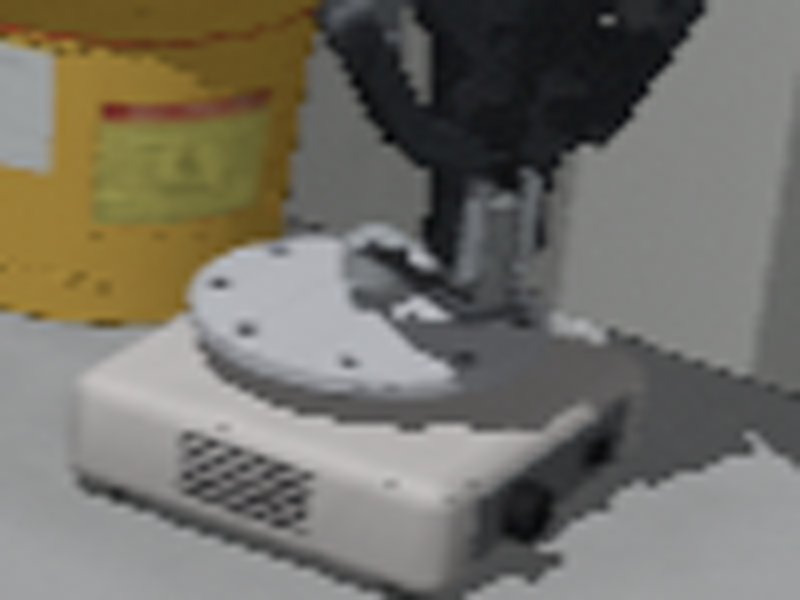

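View pics/t4.png

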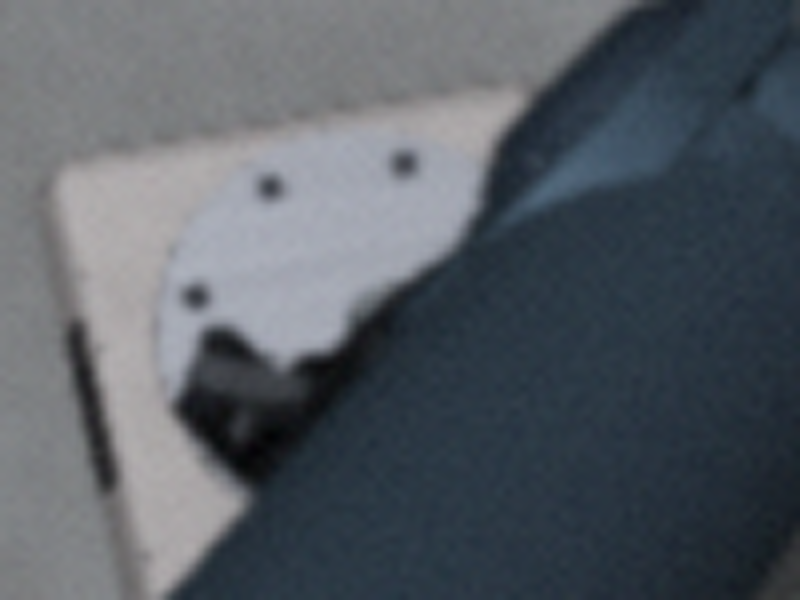

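Call:
drive_tool([
  {"dx":0.05,"dy":0.1,"dz":-0.4,"wx":0,"wy":0,"wz":0},
  {"dx":0,"dy":0,"dz":-0.4,"wx":0,"wy":0,"wz":0},
  {"dx":0,"dy":0,"dz":-0.3,"wx":0,"wy":0,"wz":0},
  {"dx":0,"dy":0,"dz":-0.3,"wx":0,"wy":0,"wz":0},
  {"dx":0,"dy":0,"dz":-0.2,"wx":0,"wy":0,"wz":0},
  {"dx":0,"dy":0,"dz":-0.2,"wx":0,"wy":0,"wz":0},
  {"dx":0,"dy":0,"dz":-0.1,"wx":0,"wy":0,"wz":0},
  {"dx":0,"dy":0,"dz":0,"wx":0,"wy":0,"wz":0},
])

```text
clock: 7.23
tcp_pos: [0.4553, -0.3042, 0.1059]
tcp_rot: [0.235, 0.972, 0.0, -0.0]
contact_force: [0.4, 0.3, -0.3]
width: 0.0102
```

Call:
drive_tool([
  {"dx":0,"dy":0,"dz":-0.1,"wx":0,"wy":0,"wz":0},
  {"dx":0,"dy":0,"dz":-0.1,"wx":0,"wy":0,"wz":0},
  {"dx":0,"dy":0,"dz":0,"wx":0,"wy":0,"wz":0},
])

```text
clock: 7.48
tcp_pos: [0.4554, -0.3042, 0.1042]
tcp_rot: [0.235, 0.972, 0.0, -0.0]
contact_force: [-0.0, 1.1, -0.7]
width: 0.0099
```

Call:
drive_tool([
  {"dx":0,"dy":0,"dz":-0.1,"wx":0,"wy":0,"wz":0},
  {"dx":0,"dy":0,"dz":-0.05,"wx":0,"wy":0,"wz":0},
  {"dx":0,"dy":0,"dz":0,"wx":0,"wy":0,"wz":0},
])

```text
clock: 7.73
tcp_pos: [0.4554, -0.3042, 0.1027]
tcp_rot: [0.235, 0.972, 0.0, -0.0]
contact_force: [-0.2, 0.1, -1.7]
width: 0.0104
```

Call:
drive_tool([
  {"dx":0,"dy":0,"dz":-0.1,"wx":0,"wy":0,"wz":0},
  {"dx":0,"dy":0,"dz":-0.05,"wx":0,"wy":0,"wz":0},
  {"dx":0,"dy":0,"dz":0,"wx":0,"wy":0,"wz":0},
])

```text
clock: 7.98
tcp_pos: [0.4554, -0.3042, 0.1011]
tcp_rot: [0.235, 0.972, 0.0, -0.0]
contact_force: [-0.3, -1.3, -1.2]
width: 0.0099
```

Call:
drive_tool([
  {"dx":0,"dy":0,"dz":-0.1,"wx":0,"wy":0,"wz":0},
  {"dx":0,"dy":0,"dz":0,"wx":0,"wy":0,"wz":0},
])

```text
clock: 8.15
tcp_pos: [0.4554, -0.3042, 0.1001]
tcp_rot: [0.235, 0.972, 0.0, -0.0]
contact_force: [0.3, -0.9, -0.6]
width: 0.0099
```

Call:
drive_tool([
  {"dx":0,"dy":0,"dz":-0.1,"wx":0,"wy":0,"wz":0},
  {"dx":0,"dy":0,"dz":0,"wx":0,"wy":0,"wz":0},
])

```text
clock: 8.32
tcp_pos: [0.4554, -0.3042, 0.0991]
tcp_rot: [0.235, 0.972, 0.0, -0.0]
contact_force: [-0.2, 0.2, -1.3]
width: 0.0102
```

Call:
drive_tool([
  {"dx":0,"dy":0,"dz":-0.1,"wx":0,"wy":0,"wz":0},
  {"dx":0,"dy":0,"dz":0,"wx":0,"wy":0,"wz":0},
])

```text
clock: 8.48
tcp_pos: [0.4556, -0.3044, 0.0983]
tcp_rot: [0.235, 0.972, -0.0, 0.0]
contact_force: [0.3, 0.8, -1.1]
width: 0.01
```

Call:
drive_tool([
  {"dx":0,"dy":0,"dz":-0.05,"wx":0,"wy":0,"wz":0},
  {"dx":0,"dy":0,"dz":0,"wx":0,"wy":0,"wz":0},
])

```text
clock: 8.65
tcp_pos: [0.4556, -0.3043, 0.0982]
tcp_rot: [0.235, 0.972, 0.0, 0.0]
contact_force: [-0.9, 1.5, 3.8]
width: 0.0102
```

Call:
drive_tool([
  {"dx":0,"dy":0,"dz":0.18,"wx":0,"wy":0,"wz":0},
  {"dx":0,"dy":0,"dz":0,"wx":0,"wy":0,"wz":0},
  {"dx":0.27,"dy":-0.14,"dz":0,"wx":0,"wy":0,"wz":0},
  {"dx":0.27,"dy":-0.14,"dz":0,"wx":0,"wy":0,"wz":0},
  {"dx":0.27,"dy":-0.14,"dz":0,"wx":0,"wy":0,"wz":0},
  {"dx":0.27,"dy":-0.14,"dz":0,"wx":0,"wy":0,"wz":0},
  {"dx":0.18,"dy":-0.09,"dz":0,"wx":0,"wy":0,"wz":0},
  {"dx":0,"dy":0,"dz":0,"wx":0,"wy":0,"wz":0},
])

```text
clock: 9.32
tcp_pos: [0.4688, -0.3111, 0.0996]
tcp_rot: [0.235, 0.972, -0.0, 0.0]
contact_force: [0.1, 0.7, -0.6]
width: 0.0103
```

Run:
```python
from h import *
import pickle
o=get_obs();print(o["tcp_pos"],o["tcp_rot"],o["clock"],o["width"],o["contact_force"])
c=cam("scene"); crop(c,"s4",355,145,415,190,12)
```

```text
[ 0.46876657 -0.311073    0.09959564] [ 2.34526147e-01  9.72109749e-01 -2.55337531e-04  2.37339765e-04] 9.3167 0.010268582523048 [ 0.05227179  0.71084401 -0.58090901]
```

View pics/s4.png

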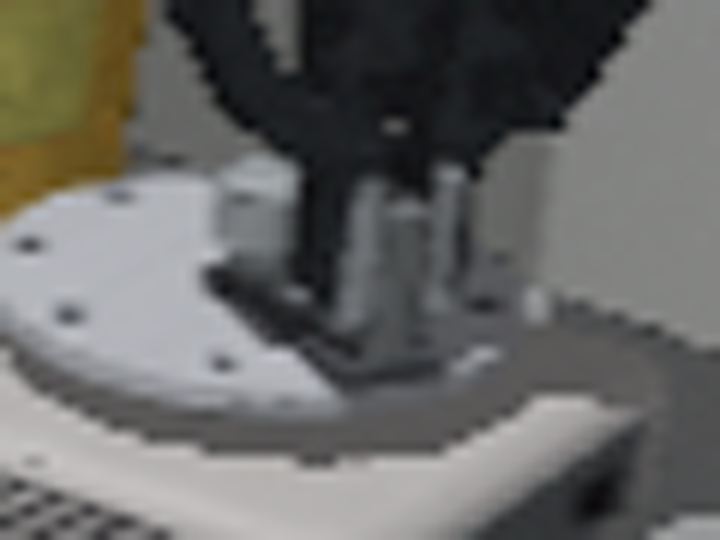

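Call:
drive_tool([
  {"dx":0.18,"dy":-0.09,"dz":0,"wx":0,"wy":0,"wz":0},
  {"dx":0.18,"dy":-0.09,"dz":0,"wx":0,"wy":0,"wz":0},
  {"dx":0.18,"dy":-0.09,"dz":0,"wx":0,"wy":0,"wz":0},
  {"dx":0,"dy":0,"dz":0,"wx":0,"wy":0,"wz":0},
])

```text
clock: 9.7
tcp_pos: [0.4741, -0.3137, 0.0997]
tcp_rot: [0.235, 0.972, -0.0, 0.0]
contact_force: [0.2, -0.2, -1.0]
width: 0.0098
```

Call:
drive_tool([
  {"dx":0.09,"dy":-0.045,"dz":0,"wx":0,"wy":0,"wz":0},
  {"dx":0.09,"dy":-0.045,"dz":0,"wx":0,"wy":0,"wz":0},
  {"dx":0.09,"dy":-0.045,"dz":0,"wx":0,"wy":0,"wz":0},
  {"dx":0,"dy":0,"dz":0,"wx":0,"wy":0,"wz":0},
])

```text
clock: 10.03
tcp_pos: [0.4764, -0.3149, 0.0996]
tcp_rot: [0.235, 0.972, -0.0, 0.0]
contact_force: [0.7, 0.1, -1.1]
width: 0.0105
```

Call:
drive_tool([
  {"dx":0.09,"dy":-0.04,"dz":0,"wx":0,"wy":0,"wz":0},
  {"dx":0.09,"dy":-0.04,"dz":0,"wx":0,"wy":0,"wz":0},
  {"dx":0,"dy":0,"dz":0,"wx":0,"wy":0,"wz":0},
])

```text
clock: 10.28
tcp_pos: [0.4782, -0.3156, 0.0996]
tcp_rot: [0.235, 0.972, -0.0, 0.0]
contact_force: [0.3, -0.6, -1.3]
width: 0.0102
```

Call:
drive_tool([
  {"dx":0.09,"dy":-0.045,"dz":0,"wx":0,"wy":0,"wz":0},
  {"dx":0.09,"dy":-0.045,"dz":0,"wx":0,"wy":0,"wz":0},
  {"dx":0,"dy":0,"dz":0,"wx":0,"wy":0,"wz":0},
])

```text
clock: 10.53
tcp_pos: [0.4801, -0.3166, 0.0996]
tcp_rot: [0.235, 0.972, -0.0, 0.0]
contact_force: [-0.2, 0.3, -0.6]
width: 0.0101
```

Call:
drive_tool([
  {"dx":0.09,"dy":-0.045,"dz":0,"wx":0,"wy":0,"wz":0},
  {"dx":0,"dy":0,"dz":0,"wx":0,"wy":0,"wz":0},
])

```text
clock: 10.7
tcp_pos: [0.4807, -0.317, 0.0996]
tcp_rot: [0.235, 0.972, -0.0, -0.0]
contact_force: [-0.3, 0.8, -1.3]
width: 0.01
```

Call:
drive_tool([
  {"dx":0.09,"dy":-0.045,"dz":0,"wx":0,"wy":0,"wz":0},
  {"dx":0,"dy":0,"dz":0,"wx":0,"wy":0,"wz":0},
])

```text
clock: 10.87
tcp_pos: [0.4811, -0.3174, 0.0994]
tcp_rot: [0.235, 0.972, -0.0, -0.001]
contact_force: [-0.4, 0.2, -1.5]
width: 0.0101
```

Call:
drive_tool([
  {"dx":0.09,"dy":-0.045,"dz":0,"wx":0,"wy":0,"wz":0},
  {"dx":0,"dy":0,"dz":0,"wx":0,"wy":0,"wz":0},
])

```text
clock: 11.03
tcp_pos: [0.4817, -0.3179, 0.0993]
tcp_rot: [0.235, 0.972, -0.0, -0.001]
contact_force: [-1.3, 0.2, -0.7]
width: 0.0102
```

Call:
drive_tool([
  {"dx":0.09,"dy":-0.045,"dz":0,"wx":0,"wy":0,"wz":0},
  {"dx":0,"dy":0,"dz":0,"wx":0,"wy":0,"wz":0},
])

```text
clock: 11.2
tcp_pos: [0.4823, -0.3183, 0.0991]
tcp_rot: [0.235, 0.972, 0.0, -0.001]
contact_force: [-2.3, 0.1, -0.9]
width: 0.0098
```

Call:
drive_tool([
  {"dx":0.09,"dy":-0.045,"dz":0,"wx":0,"wy":0,"wz":0},
  {"dx":0.09,"dy":-0.045,"dz":0,"wx":0,"wy":0,"wz":0},
  {"dx":0,"dy":0,"dz":0,"wx":0,"wy":0,"wz":0},
])

```text
clock: 11.45
tcp_pos: [0.4833, -0.3187, 0.0988]
tcp_rot: [0.235, 0.972, 0.0, -0.002]
contact_force: [-4.9, 0.5, -1.6]
width: 0.0102
```

Call:
drive_tool([
  {"dx":0.09,"dy":-0.045,"dz":0,"wx":0,"wy":0,"wz":0},
  {"dx":0.09,"dy":-0.045,"dz":0,"wx":0,"wy":0,"wz":0},
  {"dx":0,"dy":0,"dz":0,"wx":0,"wy":0,"wz":0},
])

```text
clock: 11.7
tcp_pos: [0.4838, -0.319, 0.0987]
tcp_rot: [0.235, 0.972, 0.001, -0.004]
contact_force: [-7.9, 2.5, 2.7]
width: 0.0097
```

Call:
drive_tool([
  {"dx":0.09,"dy":-0.045,"dz":0,"wx":0,"wy":0,"wz":0},
  {"dx":0,"dy":0,"dz":0,"wx":0,"wy":0,"wz":0},
])

```text
clock: 11.87
tcp_pos: [0.4841, -0.3192, 0.0987]
tcp_rot: [0.235, 0.972, 0.002, -0.004]
contact_force: [-9.2, 3.7, 3.1]
width: 0.0101
```

Call:
drive_tool([
  {"dx":0.09,"dy":-0.045,"dz":0.05,"wx":0,"wy":0,"wz":0},
  {"dx":0,"dy":0,"dz":0,"wx":0,"wy":0,"wz":0},
])

```text
clock: 12.03
tcp_pos: [0.4859, -0.3201, 0.099]
tcp_rot: [0.235, 0.972, 0.001, -0.003]
contact_force: [-5.1, 0.7, -1.4]
width: 0.0098
```

Call:
drive_tool([
  {"dx":0.06,"dy":-0.03,"dz":0,"wx":0,"wy":0,"wz":0},
  {"dx":0,"dy":0,"dz":0,"wx":0,"wy":0,"wz":0},
])

```text
clock: 12.2
tcp_pos: [0.4891, -0.3216, 0.0998]
tcp_rot: [0.235, 0.972, -0.0, 0.0]
contact_force: [-1.6, -1.6, -1.3]
width: 0.0104
```

Call:
drive_tool([
  {"dx":0,"dy":0,"dz":0,"wx":0,"wy":0,"wz":0},
  {"dx":0,"dy":0,"dz":0,"wx":0,"wy":0,"wz":0},
])

```text
clock: 12.37
tcp_pos: [0.4911, -0.3222, 0.1007]
tcp_rot: [0.235, 0.972, -0.001, 0.002]
contact_force: [-0.2, -1.7, -2.1]
width: 0.01
```

Call:
drive_tool([
  {"dx":0.06,"dy":-0.03,"dz":0,"wx":0,"wy":0,"wz":0},
  {"dx":0,"dy":0,"dz":0,"wx":0,"wy":0,"wz":0},
  {"dx":0,"dy":0,"dz":0,"wx":0,"wy":0,"wz":0},
])

```text
clock: 12.62
tcp_pos: [0.4914, -0.3221, 0.1007]
tcp_rot: [0.234, 0.972, -0.0, 0.001]
contact_force: [-0.2, -1.6, -1.2]
width: 0.0102
```

Call:
drive_tool([
  {"dx":0.06,"dy":-0.03,"dz":0,"wx":0,"wy":0,"wz":0},
  {"dx":0,"dy":0,"dz":0,"wx":0,"wy":0,"wz":0},
  {"dx":0,"dy":0,"dz":0,"wx":0,"wy":0,"wz":0},
])

```text
clock: 12.87
tcp_pos: [0.4914, -0.3222, 0.1005]
tcp_rot: [0.235, 0.972, -0.0, 0.001]
contact_force: [0.5, -2.2, 0.7]
width: 0.0105
```

Call:
drive_tool([
  {"dx":0.09,"dy":-0.045,"dz":0,"wx":0,"wy":0,"wz":0},
  {"dx":0,"dy":0,"dz":0,"wx":0,"wy":0,"wz":0},
  {"dx":0,"dy":0,"dz":0,"wx":0,"wy":0,"wz":0},
])

```text
clock: 13.12
tcp_pos: [0.4915, -0.3222, 0.1001]
tcp_rot: [0.235, 0.972, 0.0, -0.0]
contact_force: [0.4, -1.1, 0.7]
width: 0.0103
```

Call:
drive_tool([
  {"dx":0.09,"dy":-0.045,"dz":0,"wx":0,"wy":0,"wz":0},
  {"dx":0,"dy":0,"dz":0,"wx":0,"wy":0,"wz":0},
  {"dx":0,"dy":0,"dz":0,"wx":0,"wy":0,"wz":0},
])

```text
clock: 13.37
tcp_pos: [0.4917, -0.3223, 0.0998]
tcp_rot: [0.235, 0.972, 0.0, -0.001]
contact_force: [-3.1, 0.9, 1.6]
width: 0.01
```

Call:
drive_tool([
  {"dx":0.09,"dy":-0.045,"dz":0,"wx":0,"wy":0,"wz":0},
  {"dx":0,"dy":0,"dz":0,"wx":0,"wy":0,"wz":0},
  {"dx":0,"dy":0,"dz":0,"wx":0,"wy":0,"wz":0},
])

```text
clock: 13.62
tcp_pos: [0.4918, -0.3225, 0.0996]
tcp_rot: [0.235, 0.972, 0.001, -0.002]
contact_force: [-4.8, 1.9, 3.5]
width: 0.01
```

Call:
drive_tool([
  {"dx":0.06,"dy":-0.03,"dz":0,"wx":0,"wy":0,"wz":0},
  {"dx":0,"dy":0,"dz":0,"wx":0,"wy":0,"wz":0},
  {"dx":0,"dy":0,"dz":0,"wx":0,"wy":0,"wz":0},
])

```text
clock: 13.87
tcp_pos: [0.4919, -0.3225, 0.0994]
tcp_rot: [0.235, 0.972, 0.001, -0.002]
contact_force: [-6.4, 3.2, 3.4]
width: 0.01
```

Run:
```python
from h import *
o=get_obs();print(o["tcp_pos"],o["tcp_rot"],o["clock"],o["width"],o["contact_force"])
c=cam("scene"); crop(c,"s5",355,145,415,190,12)
c=cam("wrist"); crop(c,"w10",200,200,360,320,5)
```

```text
[ 0.49188111 -0.32246393  0.09941227] [ 0.23480051  0.97204015  0.0010565  -0.00235573] 13.8667 0.010045521526794636 [-6.35715754  3.161499    3.37059903]
```

View pics/s5.png

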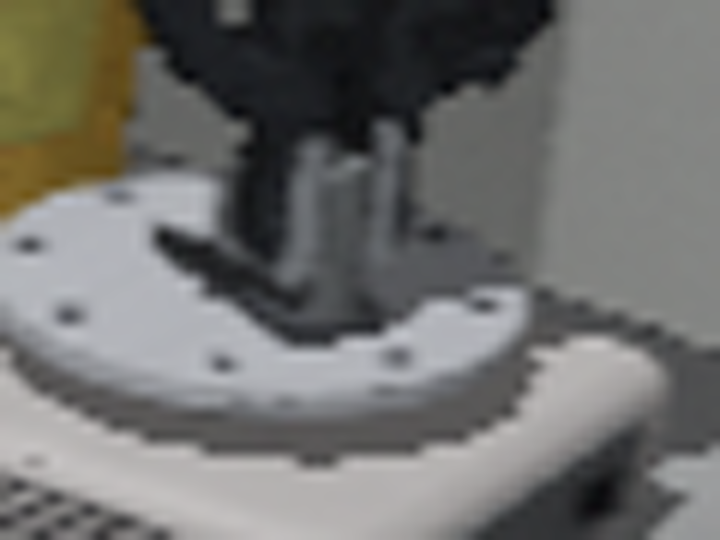

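View pics/w10.png

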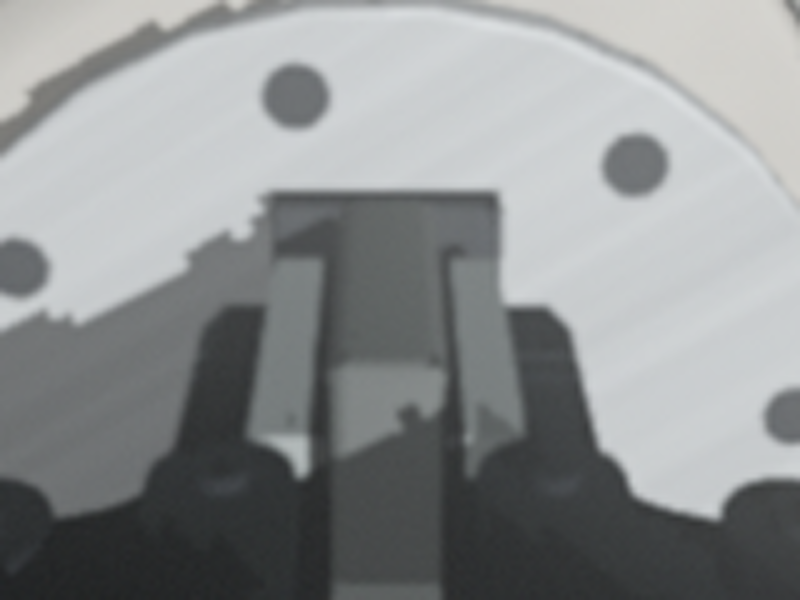

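Call:
drive_tool([
  {"dx":-0.12,"dy":0.06,"dz":0,"wx":0,"wy":0,"wz":0},
  {"dx":-0.1,"dy":0.05,"dz":0,"wx":0,"wy":0,"wz":0},
  {"dx":0,"dy":0,"dz":0,"wx":0,"wy":0,"wz":0},
  {"dx":0,"dy":0,"dz":0,"wx":0,"wy":0,"wz":0},
])

```text
clock: 14.3
tcp_pos: [0.4916, -0.3223, 0.0996]
tcp_rot: [0.235, 0.972, -0.0, -0.0]
contact_force: [-1.9, 0.1, -3.3]
width: 0.0099
```

Call:
drive_tool([
  {"dx":0,"dy":0,"dz":0,"wx":0,"wy":0,"wz":0},
  {"dx":0,"dy":0,"dz":0,"wx":0,"wy":0,"wz":0},
  {"dx":0,"dy":0,"dz":0,"wx":0,"wy":0,"wz":0},
  {"dx":0,"dy":0,"dz":0,"wx":0,"wy":0,"wz":0},
  {"dx":0,"dy":0,"dz":0,"wx":0,"wy":0,"wz":0},
  {"dx":0,"dy":0,"dz":0,"wx":0,"wy":0,"wz":0},
], jaw=0.5)

```text
clock: 14.8
tcp_pos: [0.4922, -0.3225, 0.1003]
tcp_rot: [0.235, 0.972, -0.0, 0.0]
contact_force: [0.3, 0.2, -0.0]
width: 0.0426
```

Run:
```python
from h import *
o=get_obs();print(o["tcp_pos"],o["tcp_rot"],o["clock"],o["width"],o["contact_force"])
c=cam("scene"); crop(c,"s6",355,145,415,190,12)
c=cam("wrist"); crop(c,"w11",200,200,360,320,5)
```

```text
[ 0.49217339 -0.32251291  0.10034324] [ 2.34553104e-01  9.72103208e-01 -5.87083656e-05  4.36535690e-04] 14.8 0.04259657639222614 [ 0.32437818  0.20209613 -0.0340274 ]
```

View pics/s6.png

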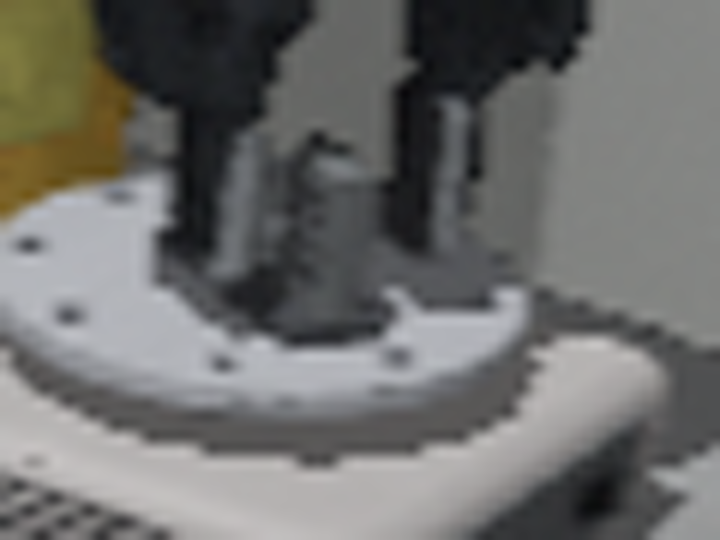

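View pics/w11.png

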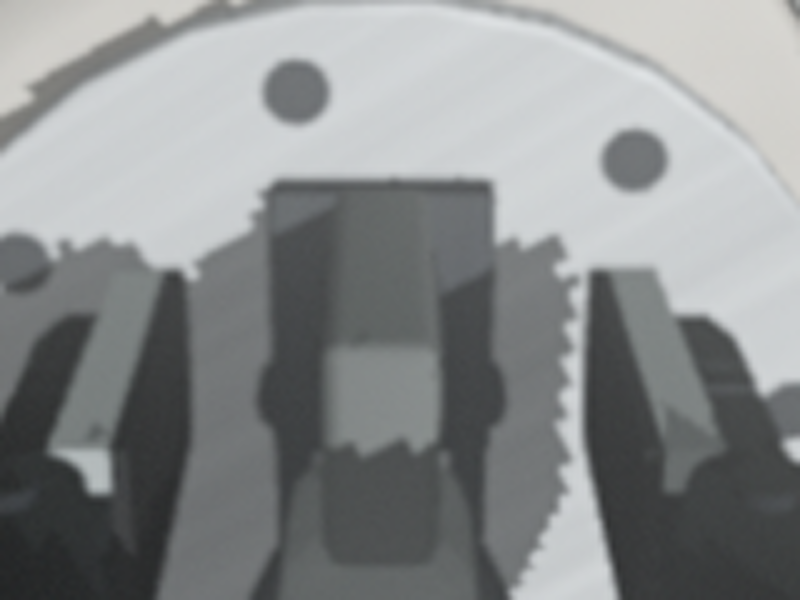

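Call:
drive_tool([
  {"dx":0,"dy":0,"dz":0.5,"wx":0,"wy":0,"wz":0},
  {"dx":0,"dy":0,"dz":1.5,"wx":0,"wy":0,"wz":0},
  {"dx":0,"dy":0,"dz":3,"wx":0,"wy":0,"wz":0},
  {"dx":0,"dy":0,"dz":3,"wx":0,"wy":0,"wz":0},
  {"dx":0,"dy":0,"dz":3,"wx":0,"wy":0,"wz":0},
  {"dx":0,"dy":0,"dz":2.5,"wx":0,"wy":0,"wz":0},
  {"dx":0,"dy":0,"dz":1.5,"wx":0,"wy":0,"wz":0},
  {"dx":0,"dy":0,"dz":0.5,"wx":0,"wy":0,"wz":0},
  {"dx":0,"dy":0,"dz":0,"wx":0,"wy":0,"wz":0},
  {"dx":0,"dy":0,"dz":0,"wx":0,"wy":0,"wz":0},
])

```text
clock: 15.73
tcp_pos: [0.4914, -0.3222, 0.255]
tcp_rot: [0.235, 0.972, 0.0, -0.0]
contact_force: [-0.3, -0.4, -0.5]
width: 0.0428
```

Run:
```python
from h import *
import pickle
o=get_obs();print(o["tcp_pos"],o["tcp_rot"],o["clock"],o["width"],o["contact_force"])
c=cam("scene"); crop(c,"s7",355,145,415,190,12)
c=cam("wrist"); crop(c,"w12",230,170,330,245,8);pickle.dump(c,open("w12.pkl","wb"))
```

```text
[ 0.49141275 -0.32215994  0.25496002] [ 2.34674080e-01  9.72074071e-01  2.67282979e-04 -7.77047244e-05] 15.7333 0.042778517117626653 [-0.2944397  -0.40619734 -0.53586031]
```

View pics/s7.png

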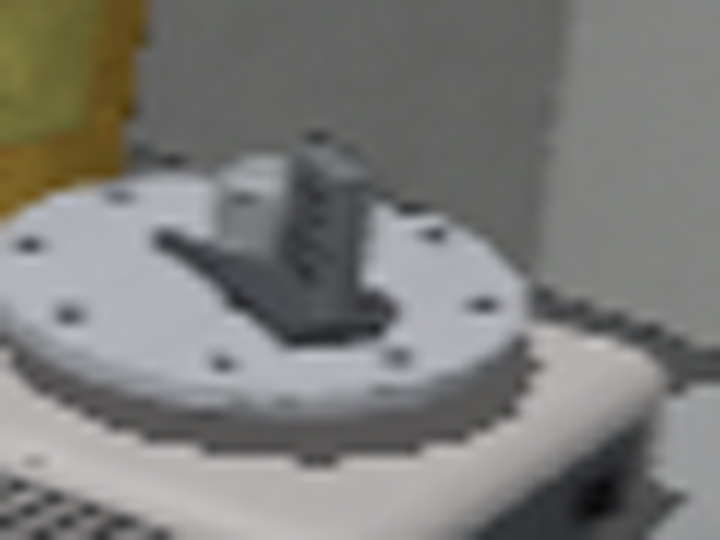

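View pics/w12.png

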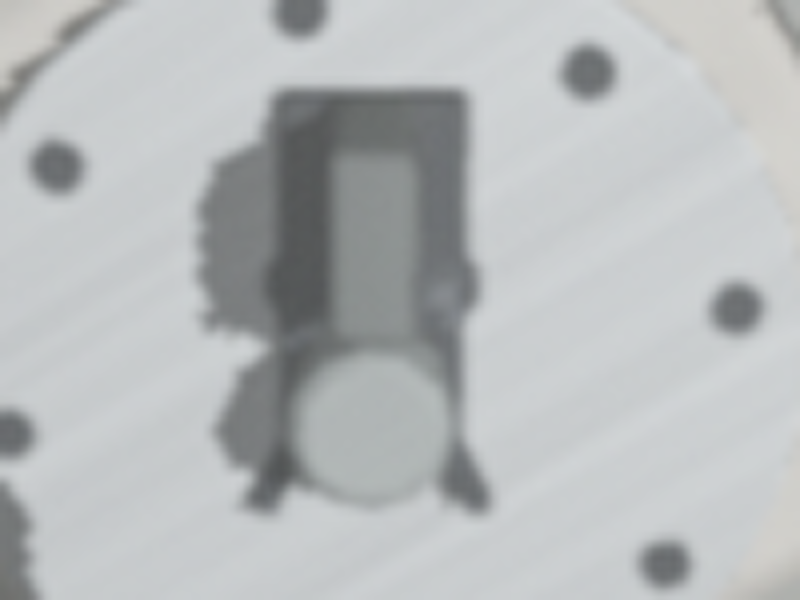

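Run:
```python
from h import *; import pickle
c=pickle.load(open("w12.pkl","rb"))
f=lambda u,v,z:onz(c,230+(u+.5)/8-.5,170+(v+.5)/8-.5,z)
for p in (.067,.069,.071):
  ax=f(373,426,p+.026);b=(f(275,92,p+.0065)+f(467,92,p+.0065))/2
  g=(f(330,150,p+.0425)+f(416,150,p+.0425)+f(328,336,p+.0425)+f(416,336,p+.0425))/4
  t=(f(262,512,p+.0035)+f(480,512,p+.0035))/2
  h=t-b;h[2]=0;h/=np.linalg.norm(h);n=np.array([-h[1],h[0],0])
  print(p,ax,"back",(b-ax)@h,(b-ax)@n,"grip",(g-ax)@h,(g-ax)@n,"tips",(t-ax)@h,(t-ax)@n, np.degrees(np.arctan2(h[1],h[0])))
```

```text
0.067 [ 0.51574221 -0.33680471  0.093     ] back -0.04027265407350634 -0.0003243231496506357 grip -0.029499924580709436 -3.856693255397215e-05 tips 0.02153480523898112 -0.0003243231496506349 -27.24175723379754
0.069 [ 0.51507841 -0.33645862  0.095     ] back -0.039962309082132275 -0.00032248820335892687 grip -0.029327519062462778 -3.807363305290375e-05 tips 0.021450087712358377 -0.00032248820335892714 -27.241808945448664
0.071 [ 0.51441461 -0.33611253  0.097     ] back -0.03965196409035591 -0.00032065316028891583 grip -0.02915511354469156 -3.758036308654445e-05 tips 0.021365370186188493 -0.00032065316028891637 -27.241861326723768
```

```bash
python3 -c "
from h import *
c=cam('top'); cv2.imwrite('pics/tf.png',c['frame'][:,:,::-1]); print(workorder.finish_job())"
```

```text
the job is handed in; nothing more can be done
None
```

View pics/tf.png

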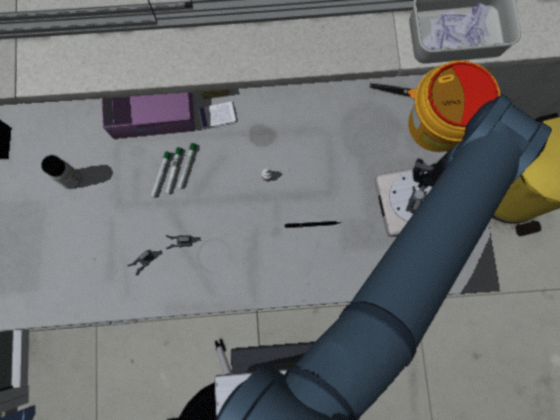

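I fitted the rightmost clip into the spindle's groove, let go of it and handed the job in at about 16 s of the 51 s allowed; the hand-in gives no verdict.

- **Height:** I felt for the platform with the clip's underside. Contact came at about 5 N and put the platform's top face at roughly 69 mm.
- **Insertion:** I pushed the clip in about 1 mm above the face. The force rose to about 10 N at the bumps and fell to near zero as it snapped past. It then rose to about 7 N with the clip no longer advancing, which I took as the fork's bottom meeting the shaft. These are wrist readings; the clip-to-shaker force was not measured directly.
- **Last wrist picture:** The back edge lies about 40 mm behind the spindle's axis (41 mm nominal) and the grip's centre about 29.3 mm (30 mm nominal). That puts the clip about 1 mm from fully home along its length and under 0.5 mm off sideways. The tips measured about 21 mm ahead against the nominal "about 19"; I put this down to the roughly 2 mm camera calibration.
- **Level and clear:** The scene picture shows the clip lying flat on the platform under the head; I did not measure its tilt. The gripper is about 155 mm above where it let go, touching nothing.
- **Marker and bottle:** Both are where they started in the final top picture.

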